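Open up the label printer for a roll change

TASK

I am about to change the roll in the label printer: first press the green guide on the new roll, which stands on the desk, fully home against the paper. Then try the printer's cover with a light tug on its green tab, before touching the lock, and if it is caught, slide the green lock on the front deck to release it, never wrenching the catch. Raise the cover by its tab to about 60 degrees and finish while still holding the tab there, since the cover falls shut by itself; leave the roll standing where it is and the other things on the desk alone.

Things in the scene. Friction and masses are not known exactly. Their poses are not given: they have to be found in the camera images.
- label_printer: light-grey printer, 200 deep (its x), 140 wide (y), 105 high, fixed; origin at the centre of its underside, x points from its front to its back, y to its left, z up. Front deck 65 deep, 70 above the desk; behind it the cover, 120 long, top 105 above the desk, hinged at the back; a steel hook inside its left front corner enters a slot in the deck, where the lock's tongue may hold it
- label_cover (a joint): opening angle of the printer's cover: 0 shut, grows as its front edge rises, stop at 1.4. Weighs 0.15 kg, falls shut when let go. While the lock's tongue is in its hook it has about 0.04 rad of play (5 mm at the tab) and then stops dead; if it is free, about 1 N at the tab lifts it
- cover_hinge (a point): point on the hinge line of the cover (the line runs along the printer's y), 85 mm behind and 88 mm above the printer's origin
- tab_grip (a point): grip point of the cover's green pull tab, upright in the middle of its front edge: 12 thick (along the printer's y), 28 long (x), top 26 above the cover's top, overhanging its front edge by 26. The point lies mid-thickness, 13 above the cover's top; 134 mm before and 30 mm above the hinge line when shut. Pinched along y the tab can turn between the finger pads. Axes turn with the cover
- slide_lock (a joint): position of the slide lock in m: 0 fully locked, 0.016 fully released, moves towards the printer's right (its -y, towards the middle of the deck). It stays where it is left, starts anywhere from 0 to 0.014, and its tongue is clear of the hook from about 0.009. About 3 N moves it
- lock_knob (a point): centre of the top of the lock's green knob, 92 above the desk; the knob is 16 (x) by 12 (y) and stands 22 above the deck, 80 mm in front of the printer's origin and 50 mm to its left when locked, 34 mm when released. A red dot on the deck marks the locked end, a white one the released end
- label_roll: new roll of white labels standing on end on the desk: a dark flange 74 across and 4 thick, paper 66 across up to 60 above the desk; loose, 0.3 kg. Origin at the centre of its underside, z up
- roll_guide (a joint): how far the guide on the roll is pressed down, in m: 0.014 is fully home (its disc on the paper), starts 5 to 14 mm short of that. Stiff: about 6 N moves it, it stays where it is left and stops dead when home
- guide_top (a point): centre of the top of the guide's green hub, the place to press: 29 across, its top 22 above the underside of the guide's disc (70 across); 82 above the desk when home, up to 96 before
- mouse: black mouse 104x60x36, loose; origin under its centre. Leave alone
- usb_stick: dark green USB stick 49x18x8 lying flat, loose; origin under its centre. Leave alone

How it is judged:
On the way, in this order (a step that is already met when the one before it is completed fails the run):
1. the guide is pressed fully home on the new roll (value of joint roll_guide above 0.0125 m), for 0.2 s.
2. the cover is tugged by its tab before the lock has been touched (value of joint label_cover above 0.018 rad and contact force between the fingers and label_cover_c8 above 0.5 N and distance of lock_knob from where it was at the start of the episode below 0.003 m), for 0.2 s.
3. the cover is raised past 45 degrees (value of joint label_cover above 0.785 rad), for 0.1 s.
At the end, for the whole second after the job is handed in: The fingers still hold the cover's tab with the cover at rest between 50 and 70 degrees open, the guide is within 1.5 mm of fully home, and the new roll stands upright on the desk (value of joint label_cover between 0.87 and 1.22 rad and velocity of joint label_cover between -0.1 and 0.1 rad/s and contact force between the fingers and label_cover_c8 above 0.5 N and value of joint roll_guide above 0.0125 m and angle between label_roll's own z axis and vertical below 0.1 rad and height (world z) of label_roll below 0.006 m); the arm keeps its last pose, push and grip.
It fails at once if the catch is wrenched: more than 60 N between hook and tongue (contact force between label_cover and slide_lock above 60 N).
It fails at once if the cover is torn open past an engaged lock (value of joint label_cover above 0.09 rad and value of joint slide_lock below 0.006 m).
It fails at once if the new roll is knocked over or shoved more than 6 cm (angle between label_roll's own z axis and vertical above 0.5 rad or distance of label_roll from where it was at the start of the episode above 0.06 m).
It fails at once if the mouse or the USB stick is shoved more than 4 cm (distance of any of mouse, usb_stick from where it was at the start of the episode above 0.04 m).
It also fails if it takes over 64 s, if anything falls off the work surface, if the arm or the gripper's body presses on something with over 40 N, if the wrist force passes 120 N, or if a joint passes its speed limit or range.

ROBOT

A 6-joint arm with a two-finger parallel gripper is mounted at the origin on a cart in front of the work surface, level with it; the furniture and walls round the work are solid. World frame = base frame: x ahead of the robot, y to its left, z up, the work surface at z = 0. Lengths are in m, angles in rad, forces in N, time in s.
With the tool pointing down it reaches from about 0.35 to 0.85 m from the base axis. Payload 8.1 kg.
Tool frame: the origin (TCP) lies at the very end of the fingers, on their centre line; the grasp point (between the pads) lies 19 mm behind it; z points along the fingers, y is the line along which they close (so a half turn about z gives the same grasp; the last joint's range is limited). The gripper opens to 93 mm and grips with 3 to 60 N. Pads are 15 mm wide; open, the fingers measure 128 mm over their backs; the gripper's body (75 mm by 188 mm) begins 65 mm behind the grasp point.
Start: joints at [1.063, 0.13, 1.488, -0, 1.523, -0.085], TCP at [0.246, 0.547, 0.219] pointing down, gripper open.
Joint ranges: [-2.96, 2.96], [-0.89, 2.26], [0.02, 2.5], [-1.34, 4.48], [0, 2.73], [-2.66, 2.66]. Speed limits (rad/s): [2.39, 2.39, 2.79, 3.14, 3.14, 3.14].

INTERFACE

Orientations are given as a rotation vector (axis times angle).
In Python, from plant import monitor, eyes, ticket gives the robot as it stands.
- The arm moves only by the tool arm_command, never from a script. Its argument "deltas" is a list that holds one entry, the list of rows, each a list of 6 numbers: the shift along the world's x, y, z in cm, then the turn, a rotation vector about the world's x, y, z in degrees. In form: [[[tx, ty, tz, rx, ry, rz], ...]]. A call has 1 to 12 rows; each row shifts and turns the commanded pose from where the row before left it; what a row does not reach is not made up. A row lasts 1/12 s, in which the tool goes at most 41.7 mm and 7.16 degrees, less where a joint would pass 70% of its speed; a pose out of reach is approached as far as the arm can. A call is refused whole if a number of a shift passes 4.17 or a number of a turn 7.16, either way. A call with a gripper value outside its range is refused whole. "gripper" is the opening, from -1 (shut) to 1 (fully open), set as the call begins (left out, the last holds). The fingers move at their own pace and stop on an object; "squeeze" is the grip in N (left out, the last holds). Time passes only in rows, so rows that do not move let the fingers close. It gives the time, the measured TCP pose, the force, the opening and the grip force at its end, in the units of the state.
- monitor.read_state(): the state, without advancing time (a new reading comes with each control period).
- eyes.read_camera(name): name is "scene" or "top" or "wrist"; returns the picture (400x640x3 uint8, blue, green, red); there is no depth.
- eyes.camera_model(name): a dict with "fx", "fy", "cx", "cy" (pixels), "rvec" (rotation vector, rad) and "tvec" (3), from world to camera coordinates, as OpenCV has them. Camera axes: x right, y down, z forward; pixel columns grow to the right and rows downward; lengths in m; the calibration is good to about 2 mm. A picture is of the moment at which its call begins: read the wrist's pose just before it. camera_model takes no time and is no camera call; for the wrist camera it gives the pose at the moment of the call.
- ticket.close_job(): hands the job in; it is judged then, once.
The state is a dict: "t": time; "q": joint angles; "dq": joint speeds; "joint_torque": joint torques, N m; "tool_pos": TCP position; "orientation": TCP orientation; "force": force on the tool from outside, world axes, zero at the start; "wrist_torque": the same for the moment, N m; "opening": finger opening in m; "gripper_force": force on a finger pad.
Only numpy, scipy, OpenCV 4.12 (cv2) and the standard library are available. Lean on these libraries where they do the work, as an engineer would, in place of code of your own. Each camera call takes 0.05 s, during which the arm holds its last target. There are 200 camera calls.

## Working session

There is one attempt and no reset: what is moved stays moved. The work goes in short steps, Python scripts to look and compute and a tool call to move; the robot and the scene stay as the last step left them, time stands still between calls to the robot, and variables do not carry over. Pictures are saved under pics/ and viewed, at most 10 in all, crops included, and the job is handed in when it is done.

Besides the shell and the picture viewer there is one more tool, called after "Call:" as a command line: name --argument value ..., lists and objects as JSON in quotes. arm_command: Moves the arm, as the interface text tells. Its arguments: {"type":"object","properties":{"deltas":{"type":"array"},"gripper":{"type":"number"},"squeeze":{"type":"number"}},"required":["deltas"]}

```bash
mkdir -p pics
cat > h.py <<'E'
import numpy as np, cv2
from plant import monitor, eyes, ticket
def cam(n):
    m=eyes.camera_model(n); R=cv2.Rodrigues(np.array(m["rvec"],float))[0]; t=np.array(m["tvec"],float).ravel()
    return m,R,t
def ray(c,u,v):
    m,R,t=c; d=R.T@np.array([(u-m["cx"])/m["fx"],(v-m["cy"])/m["fy"],1]); return -R.T@t,d/np.linalg.norm(d)
def onz(c,u,v,z):
    o,d=ray(c,u,v); return o+d*(z-o[2])/d[2]
def proj(c,p):
    m,R,t=c; q=R@np.array(p)+t; return np.array([m["fx"]*q[0]/q[2]+m["cx"],m["fy"]*q[1]/q[2]+m["cy"]])
def tri(c1,p1,c2,p2):
    o1,d1=ray(c1,*p1);o2,d2=ray(c2,*p2)
    s=np.linalg.lstsq(np.c_[d1,-d2],o2-o1,rcond=None)[0]
    a=o1+s[0]*d1;b=o2+s[1]*d2; return (a+b)/2,np.linalg.norm(a-b)
def blobs(im,lo=(40,90,50),hi=(85,255,255),amin=15):
    k=cv2.inRange(cv2.cvtColor(im,cv2.COLOR_BGR2HSV),lo,hi)
    n,l,s,c=cv2.connectedComponentsWithStats(k)
    return [(s[i].tolist(),c[i].round(1).tolist()) for i in range(1,n) if s[i][4]>=amin],l
E
python3 - <<'E'
from h import *
ims={}
for n in("scene","top"):
    im=eyes.read_camera(n);ims[n]=im;cv2.imwrite(f"pics/{n}0.png",im)
    print(n,cam(n)[0])
    for b in blobs(im)[0]:print(b)
print(monitor.read_state()["orientation"])
E
```

```text
scene {'fx': 399.8268644955552, 'fy': 399.8268644955552, 'cx': 322.9146510168858, 'cy': 199.15771513367613, 'rvec': array([ 2.34336556, -0.70349265,  0.25967883]), 'tvec': array([-0.34648582,  0.46568282,  0.68482108])}
([398, 140, 8, 4, 21], [401.8, 141.6])
([279, 178, 10, 7, 39], [283.5, 180.7])
([264, 184, 7, 9, 31], [266.4, 188.4])
([336, 237, 30, 26, 561], [350.2, 249.5])
top {'fx': 378.3172087006994, 'fy': 378.3172087006994, 'cx': 310.8889255919659, 'cy': 199.84106612614684, 'rvec': array([ 2.10294159, -2.15927425,  0.22162835]), 'tvec': array([0.23489831, 0.57752971, 1.12123298])}
([334, 194, 22, 22, 373], [344.7, 204.3])
([271, 213, 4, 9, 26], [272.2, 217.0])
([257, 227, 6, 5, 21], [259.5, 229.4])
[-6.59057461e-01 -3.07119337e+00  2.44081813e-03]
```

View pics/scene0.png

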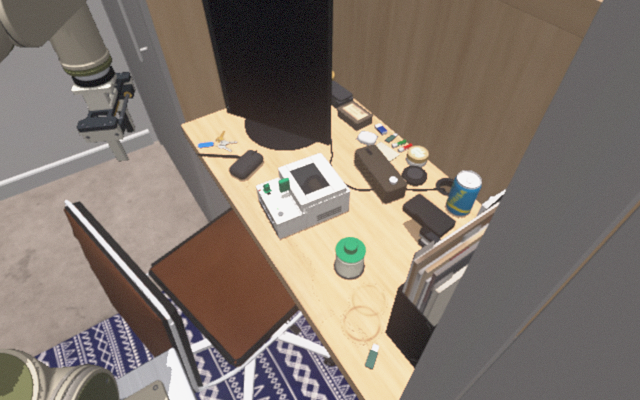

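View pics/top0.png

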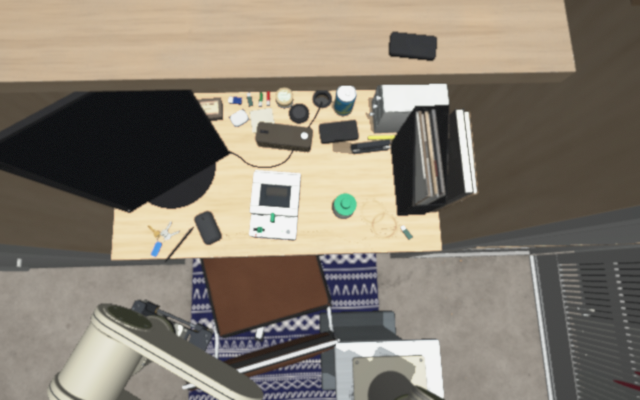

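The scene view shows the roll's green guide at about (350,249), the printer's tab at (283,184) and the knob at (266,188). In the top view the guide is at (345,204), the tab at (272,217) and the knob at (259,229).

Run:
```python
from h import *
s,t=cam("scene"),cam("top")
for n,a,b in(("guide",(350,249),(344.7,204.3)),("tab",(283.5,184),(272.2,217)),("knob",(266.4,188.4),(259.5,229.4))):
    print(n,*tri(s,a,t,b))
i=cv2.imread("pics/top0.png");print(i[205:235,250:300].shape)
# printer outline: bright low-sat
hsv=cv2.cvtColor(i,cv2.COLOR_BGR2HSV);k=cv2.inRange(hsv,(0,0,170),(180,45,255));k=k[165:245,240:310]
cs,_=cv2.findContours(k,cv2.RETR_EXTERNAL,cv2.CHAIN_APPROX_NONE);c=max(cs,key=cv2.contourArea)
bx=cv2.boxPoints(cv2.minAreaRect(c))+[240,165];print(bx)
for p in bx: print(onz(t,*p,.105),onz(t,*p,.07))
w=cam("wrist");print(w[0],-w[1].T@w[2]);print(w[1])
cv2.imwrite("pics/z1.png",np.hstack([cv2.resize(i[160:250,230:320],(400,400)),cv2.resize(cv2.imread("pics/scene0.png")[150:240,250:340],(400,400))]))
cv2.imwrite("pics/w0.png",eyes.read_camera("wrist"))
```

```text
guide [0.5645961  0.11666061 0.06741535] 0.0007141716759708333
tab [0.52304767 0.33539795 0.11126988] 0.0025800127626552463
knob [0.49264329 0.37622671 0.07605262] 0.0007488141367546348
(30, 50, 3)
[[246.95088577 236.66303253]
 [252.01500511 168.2974081 ]
 [300.78445053 171.90995789]
 [295.72032928 240.27558136]]
[0.46952498 0.4091112  0.105     ] [0.47287112 0.41433491 0.07      ]
[0.67430591 0.39468684 0.105     ] [0.68416493 0.39945179 0.07      ]
[0.65966793 0.24864785 0.105     ] [0.66906139 0.24876815 0.07      ]
[0.45531182 0.26803767 0.105     ] [0.45820592 0.26877465 0.07      ]
{'fx': 292.48629471710734, 'fy': 292.48629471710734, 'cx': 325.0609029157491, 'cy': 197.09101714266447, 'rvec': array([-2.46139894, -1.59201692, -0.19129699]), 'tvec': array([-0.59830933, -0.02770623,  0.38924852])} [0.18525091 0.57347951 0.38348333]
[[ 0.41029421  0.91195147 -0.0017824 ]
 [ 0.88556968 -0.39795659  0.23957649]
 [ 0.21777281 -0.09987529 -0.97087586]]
```

View pics/z1.png

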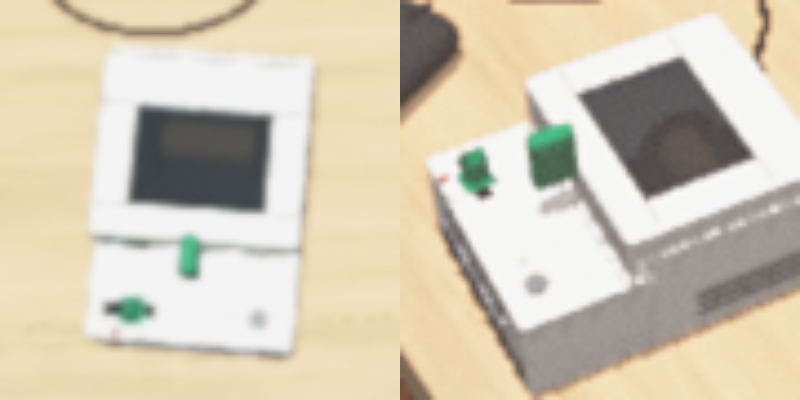

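The crop (top view left, scene right) shows the tab upright at mid-front. The knob sits on its slot near the red dot, and the printer's yaw is about -4°. Next I move the wrist camera over the roll.

Call:
arm_command --deltas '[[[1.6,-2.6,0.3,0,0,0],[1.6,-2.6,0.3,0,0,0],[1.6,-2.6,0.3,0,0,0],[1.6,-2.6,0.3,0,0,0],[1.6,-2.6,0.3,0,0,0],[1.6,-2.6,0.3,0,0,0],[1.6,-2.6,0.3,0,0,0],[1.6,-2.6,0.3,0,0,0],[1.6,-2.6,0.3,0,0,0],[1.6,-2.6,0.3,0,0,0],[1.6,-2.6,0.3,0,0,0],[1.6,-2.6,0.3,0,0,0]]]' --gripper -1

```text
t: 1.15
tool_pos: [0.4386, 0.2338, 0.2546]
orientation: [-0.659, -3.072, 0.0]
force: [1.4, 0.8, 0.2]
opening: 0.0175
gripper_force: 0.0
```

Call:
arm_command --deltas '[[[1.2,-2.0,0,0,0,0],[1.2,-2.0,0,0,0,0],[1.2,-2.0,0,0,0,0],[1.2,-2.0,0,0,0,0],[1.2,-2.0,0,0,0,0],[0,0,0,0,0,0],[0,0,0,0,0,0]]]'

```text
t: 1.73
tool_pos: [0.4983, 0.1343, 0.2542]
orientation: [-0.662, -3.07, 0.0]
force: [-0.8, 1.2, -0.3]
opening: 0.0006
gripper_force: 0.0
```

```bash
cat > look.py <<'E'
from h import *; import sys
w=cam("wrist"); im=eyes.read_camera("wrist"); cv2.imwrite(f"pics/{sys.argv[1]}.png",im)
np.savez(f"pics/{sys.argv[1]}.npz",R=w[1],t=w[2])
s=monitor.read_state();print(s["t"],s["tool_pos"],s["orientation"],s["force"],s["opening"])
for b in blobs(im,amin=40)[0]:print(b)
E
python3 look.py w1
python3 - <<'E'
from h import *
t=cam("top")
for p in((397,212),(410,140),(228,153),(350,88)):print(p,[onz(t,*p,z).round(3).tolist() for z in(0,.2,.4)])
E
```

```text
1.7833 [0.49795065 0.13509129 0.25428905] [-6.60785618e-01 -3.07038724e+00 -9.09091654e-05] [ 0.34109147 -0.51539536 -0.42684514] 0.00026248624779553564
([512, 80, 25, 21, 364], [523.1, 89.0])
([497, 118, 32, 27, 741], [512.9, 130.5])
([309, 209, 51, 28, 632], [336.7, 219.3])
(397, 212) [[0.547, -0.059, 0.0], [0.516, -0.009, 0.2], [0.486, 0.042, 0.4]]
(410, 140) [[0.79, -0.12, 0.0], [0.719, -0.06, 0.2], [0.649, 0.001, 0.4]]
(228, 153) [[0.758, 0.488, 0.0], [0.693, 0.448, 0.2], [0.627, 0.408, 0.4]]
(350, 88) [[0.982, 0.073, 0.0], [0.88, 0.101, 0.2], [0.777, 0.13, 0.4]]
```

View pics/w1.png

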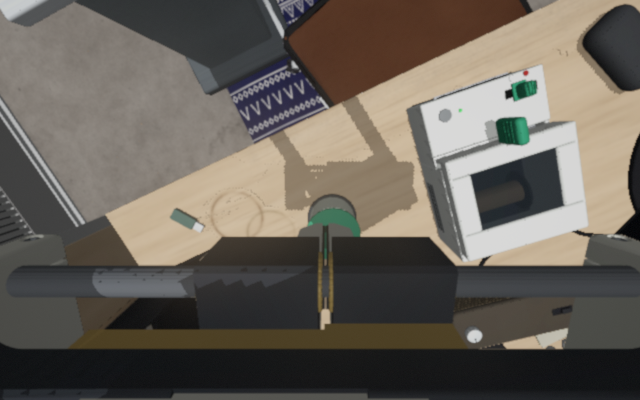

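The wrist view shows the tab at (513,130), the knob at (523,89), and the guide half hidden by the gripper at (335,219). I'll shift to a second viewpoint.

Call:
arm_command --deltas '[[[2.0,1.3,0,0,0,0],[2.0,1.3,0,0,0,0],[2.0,1.3,0,0,0,0],[2.0,1.3,0,0,0,0],[2.0,1.3,0,0,0,0],[0,0,0,0,0,0],[0,0,0,0,0,0],[0,0,0,0,0,0]]]'

```text
t: 2.45
tool_pos: [0.5973, 0.2009, 0.2544]
orientation: [-0.657, -3.071, 0.001]
force: [-0.3, 0.1, 0.6]
opening: 0.0001
gripper_force: 0.0
```

```bash
python3 look.py w2
```

```text
2.5 [0.59731781 0.20052292 0.25476157] [-6.57980798e-01 -3.07164702e+00  2.20993488e-04] [ 0.13359034 -0.10806082 -0.66717548] 1.5420074660472992e-05
([427, 15, 22, 26, 371], [436.8, 27.0])
([407, 47, 24, 34, 601], [418.6, 64.2])
([222, 157, 56, 56, 2265], [249.4, 184.8])
([510, 320, 10, 16, 118], [514.4, 327.8])
```

View pics/w2.png

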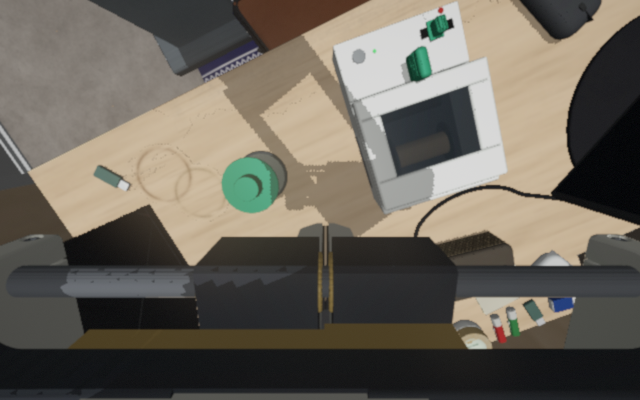

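w2 shows the guide clear at (249,185), the tab at (418,64) and the knob at (437,27). I'll enlarge these for their top faces.

Run:
```python
from h import *
a=cv2.imread("pics/w2.png");b=cv2.imread("pics/w1.png")
r=lambda i,x,y,w,h:cv2.resize(i[y:y+h,x:x+w],(400,300),interpolation=cv2.INTER_NEAREST)
cv2.imwrite("pics/z2.png",np.vstack([np.hstack([r(a,210,150,80,60),r(a,380,5,100,75)]),np.hstack([r(b,480,65,100,75),r(cv2.imread("pics/top0.png"),325,190,40,30)])]))
t=cam("top");
def W(n):
    d=np.load(f"pics/{n}.npz");return cam("wrist")[0],d["R"],d["t"]
w1,w2=W("w1"),W("w2")
print("disc",tri(w2,(249.4,184.8),t,(344.7,204.3)),"cam",-w2[1].T@w2[2])
print("tab",tri(w1,(512.9,130.5),w2,(418.6,64.2)));print("knob",tri(w1,(523.1,89),w2,(436.8,27)))
```

```text
disc (array([0.56186205, 0.11840222, 0.08331639]), np.float64(0.0008586653430723289)) cam [0.53660011 0.22733014 0.42019874]
tab (array([0.52137082, 0.3331368 , 0.11425244]), np.float64(0.000250671984812953))
knob (array([0.49278306, 0.37636344, 0.07679279]), np.float64(0.00047345074399131017))
```

View pics/z2.png

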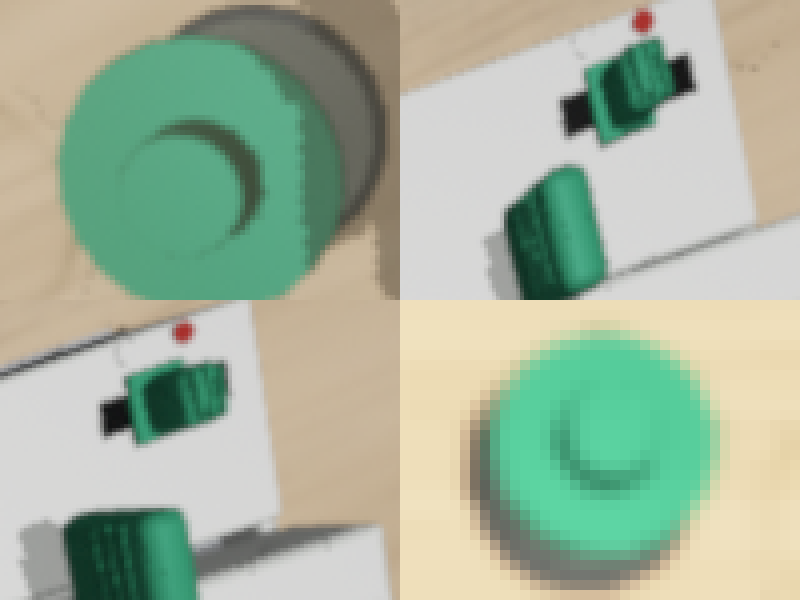

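In the crops the hub top is at w2 (246.4,189) and top (346.5,203.8). The tab's top face is at w2 (424.5,62) and w1 (522,131), and the knob top is at w2 (442.5,23) and w1 (532,87).

Run:
```python
from h import *
t=cam("top")
def W(n):
    d=np.load(f"pics/{n}.npz");return cam("wrist")[0],d["R"],d["t"]
w1,w2=W("w1"),W("w2")
print("hub",tri(w2,(246.4,189),t,(346.5,203.8)))
print("tabtop",tri(w1,(522,131),w2,(424.5,62)),onz(w2,424.5,62,.131));print("knobtop",tri(w1,(532,87),w2,(442.5,23)),onz(w2,442.5,23,.092))
print("red",tri(w1,(525.5,73),w2,(440,10)),onz(w2,440,10,.07))
```

```text
hub (array([0.56439126, 0.11233562, 0.08095036]), np.float64(0.002359409923445577))
tabtop (array([0.52241652, 0.33484965, 0.12552231]), np.float64(0.000343410602797677)) [0.5225888  0.33300339 0.131     ]
knobtop (array([0.49299781, 0.37810718, 0.08826963]), np.float64(0.000942535094380708)) [0.49375298 0.37597554 0.092     ]
red (array([0.47821342, 0.3868107 , 0.07150646]), np.float64(2.40838327818168e-05)) [0.47795421 0.38751114 0.07      ]
```

Call:
arm_command --deltas '[[[-0.7,-1.8,0,0,0,0],[-0.7,-1.8,0,0,0,0],[-0.7,-1.8,0,0,0,0],[-0.7,-1.8,0,0,0,0],[-0.6,-1.5,0,0,0,0],[0,0,-3.0,0,0,0],[0,0,-3.0,0,0,0],[0,0,-3.0,0,0,0],[0,0,-3.0,0,0,0],[0,0,-2.0,0,0,0],[0,0,-0.8,0,0,0],[0,0,0,0,0,0]]]'

```text
t: 3.5
tool_pos: [0.562, 0.1128, 0.1048]
orientation: [-0.659, -3.068, 0.002]
force: [0.4, -0.0, 0.4]
opening: 0.0004
gripper_force: 0.0
```

Call:
arm_command --deltas '[[[0,0,-0.2,0,0,0],[0,0,-0.2,0,0,0],[0,0,-0.2,0,0,0],[0,0,-0.2,0,0,0],[0,0,-0.2,0,0,0],[0,0,-0.2,0,0,0],[0,0,0,0,0,0]]]'

```text
t: 4.08
tool_pos: [0.564, 0.1132, 0.0942]
orientation: [-0.659, -3.071, 0.0]
force: [0.1, 0.6, 0.0]
opening: 0.0002
gripper_force: 0.0
```

Call:
arm_command --deltas '[[[0,0,-0.2,0,0,0],[0,0,-0.2,0,0,0],[0,0,-0.2,0,0,0],[0,0,-0.2,0,0,0],[0,0,-0.1,0,0,0],[0,0,0,0,0,0]]]'

```text
t: 4.58
tool_pos: [0.5643, 0.1132, 0.0859]
orientation: [0.659, 3.071, 0.0]
force: [-1.3, -0.1, 3.4]
opening: 0.0003
gripper_force: 1.7
```

Call:
arm_command --deltas '[[[0,0,-0.1,0,0,0],[0,0,-0.1,0,0,0],[0,0,0,0,0,0]]]'

```text
t: 4.83
tool_pos: [0.5644, 0.1132, 0.084]
orientation: [0.659, 3.071, 0.0]
force: [-1.1, -0.5, 4.3]
opening: 0.0006
gripper_force: 2.2
```

Call:
arm_command --deltas '[[[0,0,-0.1,0,0,0],[0,0,-0.1,0,0,0],[0,0,0,0,0,0]]]'

```text
t: 5.08
tool_pos: [0.5644, 0.1132, 0.0822]
orientation: [0.659, 3.071, 0.0]
force: [-3.0, -0.4, 6.4]
opening: 0.0002
gripper_force: 3.4
```

Call:
arm_command --deltas '[[[0,0,-0.1,0,0,0],[0,0,-0.05,0,0,0],[0,0,0,0,0,0],[0,0,0,0,0,0],[0,0,0,0,0,0]]]'

```text
t: 5.5
tool_pos: [0.5647, 0.1132, 0.0822]
orientation: [0.659, 3.071, 0.0]
force: [-8.0, -1.0, 17.0]
opening: 0.0006
gripper_force: 8.5
```

The guide is home: it stopped dead at 82 mm with 17 N. Next I lift off and go over the tab, turning +20°.

Call:
arm_command --deltas '[[[0,0,1.0,0,0,0],[0,0,3.0,0,0,0],[0,0,3.0,0,0,0],[0,0,3.0,0,0,0],[-0.5,2.7,1.0,0,0,2.5],[-0.5,2.7,1.0,0,0,2.5],[-0.5,2.7,0,0,0,2.5],[-0.5,2.7,0,0,0,2.5],[-0.5,2.7,0,0,0,2.5],[-0.5,2.7,0,0,0,2.5],[-0.5,2.7,0,0,0,2.5],[-0.5,2.7,0,0,0,2.5]]]' --gripper -0.05

```text
t: 6.5
tool_pos: [0.5237, 0.3305, 0.2]
orientation: [-0.112, -3.14, 0.0]
force: [0.6, 0.1, -0.5]
opening: 0.0443
gripper_force: 0.0
```

Call:
arm_command --deltas '[[[0,0,0,0,0,0],[0,0,0,0,0,0],[0,0,0,0,0,0]]]'

```text
t: 6.75
tool_pos: [0.5241, 0.3288, 0.1998]
orientation: [-0.116, -3.139, 0.001]
force: [0.6, 0.0, 0.4]
opening: 0.044
gripper_force: 0.0
```

```bash
python3 look.py w3
```

```text
6.8 [0.52435837 0.32837193 0.199949  ] [-1.17377533e-01 -3.13924787e+00  8.18542131e-04] [ 0.49153312 -0.2291325   0.08762851] 0.044215710601971145
([362, 149, 18, 18, 231], [371.0, 158.0])
([327, 205, 8, 12, 73], [330.7, 211.5])
([104, 209, 62, 47, 1589], [129.3, 228.8])
```

View pics/w3.png

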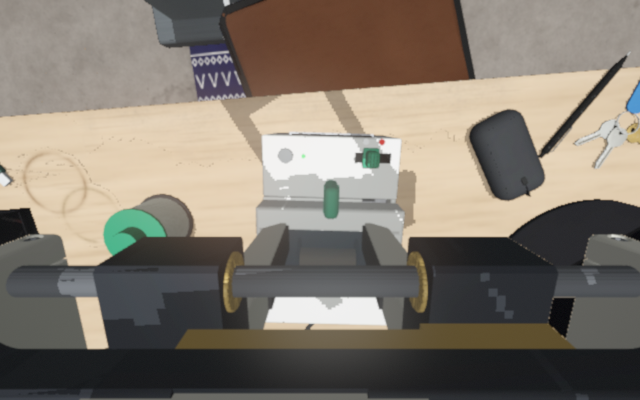

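w3 shows the tab straight in front of the fingers, its top at about (331,199), with the knob at (371,158). The printer's front edge runs from (263,135) to (400,139), and the roll is still standing.

Run:
```python
from h import *
def W(n):
    d=np.load(f"pics/{n}.npz");return cam("wrist")[0],d["R"],d["t"]
w2,w3=W("w2"),W("w3")
i=cv2.imread("pics/w3.png");h=cv2.cvtColor(i,cv2.COLOR_BGR2HSV)
k=cv2.inRange(h[125:215,240:420],(40,90,20),(90,255,255));n,l,s,c=cv2.connectedComponentsWithStats(k)
print([(s[j]+[240,125,0,0,0],c[j]+[240,125]) for j in range(1,n) if s[j][4]>30])
print("tab",tri(w2,(424.5,62),w3,(331,199)),onz(w3,331,199,.131))
a,b=onz(w3,263,134.5,.07),onz(w3,400,138.5,.07);d=b-a;print(a,b,np.linalg.norm(d),"yaw",np.degrees(np.arctan2(d[1],d[0]))-90)
from scipy.spatial.transform import Rotation as Ro
R=Ro.from_rotvec(monitor.read_state()["orientation"]).as_matrix();print("tool y heading",np.degrees(np.arctan2(R[1,1],R[0,1])),R[:,2])
```

```text
[(array([362, 149,  18,  18, 231]), array([371.01731602, 158.04761905])), (array([327, 205,   8,  10,  59]), array([330.72881356, 210.52542373]))]
tab (array([0.52088614, 0.33467917, 0.12303838]), np.float64(0.0035348464694176782)) [0.51744108 0.33355936 0.131     ]
[0.46234675 0.27110495 0.07      ] [0.47623493 0.40616295 0.07      ] 0.13577019257909156 yaw -5.87115644212804
tool y heading 85.71738007819538 [-1.70416016e-04 -5.15117378e-04 -9.99999853e-01]
```

Call:
arm_command --deltas '[[[-0.4,0.6,0,0,0,-1.0],[0,0,-2.5,0,0,0],[0,0,-2.5,0,0,0],[0,0,-2.0,0,0,0],[0,0,-1.5,0,0,0],[0,0,-1.0,0,0,0],[0,0,-0.4,0,0,0],[0,0,0,0,0,0],[0,0,0,0,0,0]]]'

```text
t: 7.55
tool_pos: [0.5209, 0.335, 0.1021]
orientation: [0.144, 3.137, 0.001]
force: [0.2, 1.3, -0.3]
opening: 0.0439
gripper_force: 0.0
```

Call:
arm_command --deltas '[[[0,0,0,0,0,0],[0,0,0,0,0,0],[0,0,0,0,0,0],[0,0,0,0,0,0],[0,0,0,0,0,0],[0,0,0,0,0,0]]]' --gripper -1 --squeeze 12

```text
t: 8.05
tool_pos: [0.5202, 0.3341, 0.1014]
orientation: [-0.143, -3.138, 0.003]
force: [-2.0, -3.4, 5.7]
opening: 0.0117
gripper_force: 12.0
```

Call:
arm_command --deltas '[[[0,0,0.1,0,0,0],[0,0,0.1,0,0,0],[0,0,0.1,0,0,0],[0,0,0.1,0,0,0],[0,0,0,0,0,0],[0,0,0,0,0,0],[0,0,0,0,0,0],[0,0,0,0,0,0]]]'

```text
t: 8.72
tool_pos: [0.5206, 0.334, 0.1047]
orientation: [0.144, 3.138, -0.003]
force: [2.7, -4.7, -2.2]
opening: 0.0122
gripper_force: 12.0
```

Call:
arm_command --deltas '[[[0,0,0.1,0,0,0],[0,0,0,0,0,0],[0,0,0,0,0,0]]]'

```text
t: 8.97
tool_pos: [0.5208, 0.3341, 0.1058]
orientation: [0.144, 3.138, -0.002]
force: [3.2, -4.8, -1.5]
opening: 0.0119
gripper_force: 12.0
```

Call:
arm_command --deltas '[[[0,0,0.1,0,0,0],[0,0,0,0,0,0],[0,0,0,0,0,0]]]'

```text
t: 9.22
tool_pos: [0.5208, 0.3341, 0.1068]
orientation: [0.144, 3.137, -0.002]
force: [2.8, -5.0, -3.6]
opening: 0.0117
gripper_force: 12.0
```

Call:
arm_command --deltas '[[[0,0,0.1,0,0,0],[0,0,0,0,0,0],[0,0,0,0,0,0],[0,0,0,0,0,0]]]'

```text
t: 9.55
tool_pos: [0.5209, 0.3341, 0.1078]
orientation: [0.144, 3.137, -0.002]
force: [4.6, -4.6, -3.1]
opening: 0.012
gripper_force: 12.0
```

Call:
arm_command --deltas '[[[0,0,0.1,0,0,0],[0,0,0,0,0,0],[0,0,0,0,0,0],[0,0,0,0,0,0]]]'

```text
t: 9.88
tool_pos: [0.521, 0.334, 0.1088]
orientation: [0.144, 3.137, -0.002]
force: [5.4, -5.1, -2.2]
opening: 0.0118
gripper_force: 12.0
```

Call:
arm_command --deltas '[[[0,0,0.1,0,0,0],[0,0,0.1,0,0,0],[0,0,0,0,0,0],[0,0,0,0,0,0],[0,0,0,0,0,0]]]'

```text
t: 10.3
tool_pos: [0.5212, 0.334, 0.1109]
orientation: [0.144, 3.137, -0.002]
force: [5.0, -5.3, -3.5]
opening: 0.0121
gripper_force: 12.0
```

```bash
python3 look.py w4
python3 - <<'E'
from h import *
i=cv2.imread("pics/w4.png")[100:300,190:470]
s=eyes.read_camera("scene");cv2.imwrite("pics/s1.png",s)
cv2.imwrite("pics/z4.png",np.vstack([cv2.resize(i,(420,300),interpolation=cv2.INTER_CUBIC),cv2.resize(s[160:235,250:355],(420,300),interpolation=cv2.INTER_CUBIC)]))
E
```

```text
10.35 [0.52119399 0.33402623 0.11090724] [ 1.44424339e-01  3.13674381e+00 -2.20334708e-03] [ 4.9181622  -5.69837746 -3.66669869] 0.012162229009645248
([370, 162, 26, 29, 580], [383.1, 175.6])
([314, 240, 22, 26, 524], [324.9, 252.8])
([64, 249, 31, 17, 314], [76.6, 258.8])
([77, 297, 30, 26, 561], [89.9, 306.9])
```

View pics/z4.png

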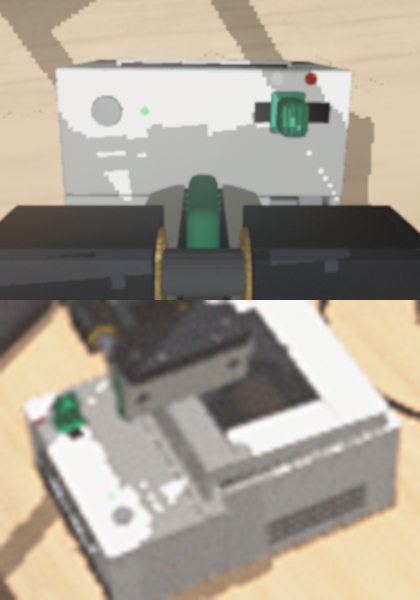

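The cover is free. It rose past its play (9.5 mm, about 0.07 rad) with only about 3 N. The knob is also about 10 mm from the red-dot end, so the lock can stay as it is. I'll work out the arc.

Run:
```python
from h import *
ex=np.array([.9962,-.087,0]);ez=np.array([0,0,1])
def P(th,ph):
    x=-134*np.cos(th)+32.4*np.sin(th);z=134*np.sin(th)+32.4*np.cos(th)
    return (x-19*np.sin(ph))*ex/10+(z-19*np.cos(ph))*ez/10
f=lambda th:.55*(th-.07)
c=P(0,0)+np.array([.1,0,.95]);ths=np.linspace(.07,1.03,31)[1:];pp=0
for i,th in enumerate(ths):
    ph=f(th);d=np.round(P(th,ph)-c,2);c=c+d;r=np.degrees(ph-pp);pp=ph
    print([*d.tolist(),round(r*.087,2),round(r*.996,2),0],end=",\n" if i%10==9 else ",")
```

```text
[0.26, -0.03, 0.4, np.float64(0.09), np.float64(1.0), 0],[0.12, -0.01, 0.41, np.float64(0.09), np.float64(1.0), 0],[0.14, -0.01, 0.41, np.float64(0.09), np.float64(1.0), 0],[0.14, -0.02, 0.41, np.float64(0.09), np.float64(1.0), 0],[0.16, -0.01, 0.4, np.float64(0.09), np.float64(1.0), 0],[0.17, -0.02, 0.39, np.float64(0.09), np.float64(1.0), 0],[0.19, -0.01, 0.39, np.float64(0.09), np.float64(1.0), 0],[0.19, -0.02, 0.38, np.float64(0.09), np.float64(1.0), 0],[0.21, -0.02, 0.37, np.float64(0.09), np.float64(1.0), 0],[0.22, -0.02, 0.37, np.float64(0.09), np.float64(1.0), 0],
[0.23, -0.02, 0.36, np.float64(0.09), np.float64(1.0), 0],[0.24, -0.02, 0.35, np.float64(0.09), np.float64(1.0), 0],[0.25, -0.02, 0.34, np.float64(0.09), np.float64(1.0), 0],[0.27, -0.02, 0.34, np.float64(0.09), np.float64(1.0), 0],[0.27, -0.03, 0.32, np.float64(0.09), np.float64(1.0), 0],[0.29, -0.02, 0.32, np.float64(0.09), np.float64(1.0), 0],[0.29, -0.03, 0.3, np.float64(0.09), np.float64(1.0), 0],[0.3, -0.02, 0.3, np.float64(0.09), np.float64(1.0), 0],[0.32, -0.03, 0.28, np.float64(0.09), np.float64(1.0), 0],[0.32, -0.03, 0.28, np.float64(0.09), np.float64(1.0), 0],
[0.33, -0.03, 0.26, np.float64(0.09), np.float64(1.0), 0],[0.33, -0.03, 0.25, np.float64(0.09), np.float64(1.0), 0],[0.35, -0.03, 0.25, np.float64(0.09), np.float64(1.0), 0],[0.35, -0.03, 0.22, np.float64(0.09), np.float64(1.0), 0],[0.36, -0.03, 0.22, np.float64(0.09), np.float64(1.0), 0],[0.37, -0.03, 0.21, np.float64(0.09), np.float64(1.0), 0],[0.37, -0.03, 0.19, np.float64(0.09), np.float64(1.0), 0],[0.38, -0.04, 0.18, np.float64(0.09), np.float64(1.0), 0],[0.38, -0.03, 0.17, np.float64(0.09), np.float64(1.0), 0],[0.39, -0.03, 0.15, np.float64(0.09), np.float64(1.0), 0],
```

Call:
arm_command --deltas '[[[0.26,-0.03,0.4,0.09,1.0,0],[0.12,-0.01,0.41,0.09,1.0,0],[0.14,-0.01,0.41,0.09,1.0,0],[0.14,-0.02,0.41,0.09,1.0,0],[0.16,-0.01,0.4,0.09,1.0,0],[0,0,0,0,0,0]]]' --squeeze 18

```text
t: 10.9
tool_pos: [0.5282, 0.3334, 0.1318]
orientation: [-0.14, -3.047, -0.004]
force: [-5.5, -6.7, 0.5]
opening: 0.0119
gripper_force: 18.0
```

Call:
arm_command --deltas '[[[0.17,-0.02,0.39,0.09,1.0,0],[0.19,-0.01,0.39,0.09,1.0,0],[0.19,-0.02,0.38,0.09,1.0,0],[0.21,-0.02,0.37,0.09,1.0,0],[0.22,-0.02,0.37,0.09,1.0,0],[0,0,0,0,0,0]]]'

```text
t: 11.4
tool_pos: [0.5382, 0.3323, 0.1508]
orientation: [-0.136, -2.96, -0.009]
force: [-5.2, -7.8, 1.1]
opening: 0.0119
gripper_force: 18.0
```

Call:
arm_command --deltas '[[[0.23,-0.02,0.36,0.09,1.0,0],[0.24,-0.02,0.35,0.09,1.0,0],[0.25,-0.02,0.34,0.09,1.0,0],[0.27,-0.02,0.34,0.09,1.0,0],[0.27,-0.03,0.32,0.09,1.0,0],[0.29,-0.02,0.32,0.09,1.0,0],[0.29,-0.03,0.3,0.09,1.0,0],[0.3,-0.02,0.3,0.09,1.0,0],[0.32,-0.03,0.28,0.09,1.0,0],[0.32,-0.03,0.28,0.09,1.0,0],[0,0,0,0,0,0]]]'

```text
t: 12.32
tool_pos: [0.5661, 0.3295, 0.1826]
orientation: [-0.129, -2.785, -0.019]
force: [-5.4, -8.7, 3.2]
opening: 0.012
gripper_force: 18.0
```

Call:
arm_command --deltas '[[[0.33,-0.03,0.26,0.09,1.0,0],[0.33,-0.03,0.25,0.09,1.0,0],[0.35,-0.03,0.25,0.09,1.0,0],[0.35,-0.03,0.22,0.09,1.0,0],[0.36,-0.03,0.22,0.09,1.0,0],[0.37,-0.03,0.21,0.09,1.0,0],[0.37,-0.03,0.19,0.09,1.0,0],[0.38,-0.04,0.18,0.09,1.0,0],[0.38,-0.03,0.17,0.09,1.0,0],[0.39,-0.03,0.15,0.09,1.0,0],[0,0,0,0,0,0],[0,0,0,0,0,0]]]'

```text
t: 13.32
tool_pos: [0.6024, 0.3259, 0.2037]
orientation: [-0.122, -2.611, -0.028]
force: [-4.0, -11.3, 2.3]
opening: 0.0117
gripper_force: 18.0
```

```bash
python3 look.py w5
python3 - <<'E'
from h import *
i=cv2.imread("pics/w5.png")
s=eyes.read_camera("scene");cv2.imwrite("pics/s2.png",s)
cv2.imwrite("pics/z5.png",np.vstack([i[:280],cv2.resize(s[90:290,180:400],(640,300))]))
E
```

```text
13.3667 [0.6022789  0.32592243 0.20370164] [-0.12148627 -2.61138772 -0.02819278] [ -3.25716857 -11.15653107   2.61741218] 0.012021092184744037
([354, 144, 14, 20, 151], [360.3, 151.9])
([319, 203, 15, 20, 126], [327.1, 209.7])
([97, 210, 65, 56, 2772], [128.9, 239.7])
([315, 236, 21, 29, 483], [324.1, 252.2])
```

View pics/z5.png

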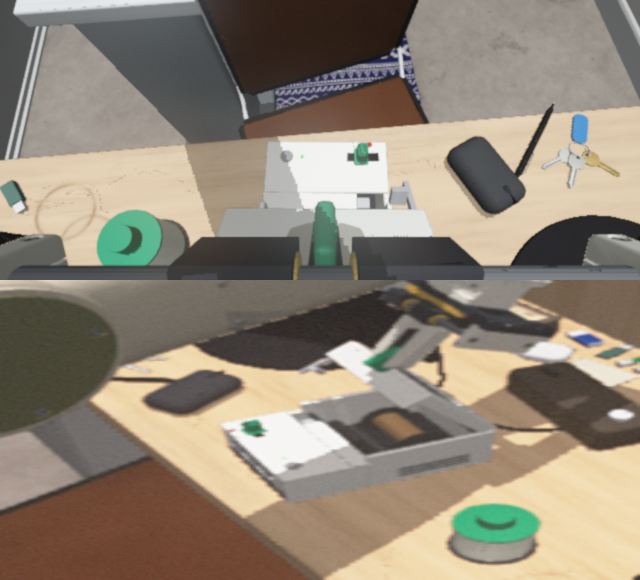

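The cover stands at about 59° with the tab pinched between the fingers. The roll is upright with its guide home, and the mouse and USB stick haven't moved. I'll let it settle, then hand in.

Call:
arm_command --deltas '[[[0,0,0,0,0,0],[0,0,0,0,0,0],[0,0,0,0,0,0],[0,0,0,0,0,0],[0,0,0,0,0,0],[0,0,0,0,0,0]]]'

```text
t: 13.92
tool_pos: [0.6022, 0.3259, 0.2037]
orientation: [-0.122, -2.612, -0.028]
force: [-2.8, -11.7, 0.7]
opening: 0.0118
gripper_force: 18.0
```

```bash
python3 -c "
from h import *
print(ticket.close_job())"
```

```text
the job is handed in; nothing more can be done
None
```

The job is handed in, and the hand-in call returned no verdict: the guide is pressed fully home, the tug found the cover free so I left the lock alone, and the arm is holding the cover by its tab at about 59°.

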